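# Reseat the ring stone in a grain mill

## Robot

A 6-joint arm with a two-finger parallel gripper is mounted at the origin on a cart in front of the work surface, level with it; the furniture and walls round the work are solid. World frame = base frame: x ahead of the robot, y to its left, z up, the work surface at z = 0. Lengths are in m, angles in rad, forces in N, time in s.
With the tool pointing down it reaches from about 0.3 to 1 m from the base axis. Payload 5.1 kg.
Tool frame: the origin (TCP) lies between the finger pads; the fingertips stand 14 mm ahead of it and the grasp point (between the pads) lies 5 mm behind it; z points along the fingers, y is the line along which they close (so a half turn about z gives the same grasp; the last joint's range is limited). The gripper opens to 95 mm and grips with 3 to 60 N. Pads are 20 mm wide; open, the fingers measure 119 mm over their backs; the gripper's body (75 mm by 180 mm) begins 59 mm behind the grasp point.
Start: joints at [1.131, 0.124, 1.65, -0, 1.367, -0.083], TCP at [0.227, 0.609, 0.229] pointing down, gripper open.
Joint ranges: [-2.61, 2.61], [-1.02, 2.33], [0.03, 2.71], [-1.35, 4.49], [0.32, 2.68], [-2.91, 2.91]. Speed limits (rad/s): [2.57, 2.57, 3.14, 3.14, 3.14, 3.14].

## Interface

Orientations are given as [roll, pitch, yaw] about the fixed x, y, z axes, in that order (R = Rz(yaw) Ry(pitch) Rx(roll)).
In Python, from rig import get_obs, grab_frame, calibration, sign_off gives the robot as it stands.
- The arm moves only by the shell command python3 -m handwheel 'ROWS' [FORCE]. ROWS is JSON, a list that holds one entry, the list of rows, each a list of 7 numbers: the finger opening in m, from 0 to 0.0951, then the shift along the tool's x, y, z in m, then the turn, a rotation vector about the tool's x, y, z in rad. In form: [[[grip, x, y, z, ax, ay, az], ...]]. A call has 1 to 10 rows; each row is the pose to reach, as a shift and turn from the pose commanded when the call began, along the tool's axes at that moment; what a row does not reach only later rows make up. A row lasts 1/8 s, in which the tool goes at most 62.5 mm and 10.7 degrees, less where a joint would pass 70% of its speed; a pose out of reach is approached as far as the arm can. A call with a gripper value outside its range is refused whole. The fingers move at their own pace and stop on an object; FORCE is the grip in N (left out, the last holds). Time passes only in rows, so rows that repeat a pose let the fingers close. It gives the time, the measured TCP pose, the force, the opening and the grip force at its end, in the units of the state.
- get_obs(): the state, without advancing time (a new reading comes with each control period).
- grab_frame(name): name is "side" or "top"; returns the picture (384x512x3 uint8, red, green, blue); there is no depth.
- calibration(name): a dict with "mtx" (3x3 intrinsics, pixels), "position" and "attitude" of the camera in the world. Camera axes: x right, y up, looking along -z (the intrinsics and any distortion apply to the point x, -y, -z); pixel columns grow to the right and rows downward; lengths in m; the calibration is good to about 2 mm. A picture is of the moment at which its call begins. calibration takes no time and is no camera call.
- sign_off(): hands the job in; it is judged then, once.
The state is a dict: "t": time; "qpos": joint angles; "joint_velocities": joint speeds; "tau": joint torques, N m; "ee_pos": TCP position; "tool_rot": TCP orientation; "wrist_force": force on the tool from outside, world axes, zero at the start; "torque": the same for the moment, N m; "grip_width": finger opening in m; "gripper_force": force on a finger pad.
Only numpy, scipy, OpenCV 4.12 (cv2) and the standard library are available. Lean on these libraries where they do the work, as an engineer would, in place of code of your own. Each camera call takes 0.05 s, during which the arm holds its last target. There are 200 camera calls.

## Task

The grain mill has been washed out: put its ceramic ring stone back into the brass sleeve in the mill's head, flange up, and work it home by pressing a little on one side of its rim and then on the opposite side, all the way round, until the flange lies flat on the sleeve. Keep it square so that it never cocks in the sleeve, and press gently: the sprung sleeve must not be pushed down so far that the stones strike. Leave the cup, the hopper, the glass jar and the brush where they are, and let go of the stone at the end.

Things in the scene. Friction and masses are not known exactly. Their poses are not given: they have to be found in the camera images.
- stone_mid (a point): Centre of the ring stone, half-way up (11 mm above its foot). Off-white ceramic ring, 22 mm high, 0.21 kg: flange 66 mm across and 7 mm thick on top, plug below it 15 mm long; 32 mm hole that widens to a funnel, so the rim (59 to 66 mm across) is its highest part. Stands on the table on its foot, flange up; grasp it across the flange. z axis up through the hole.
- stone_flange (a point): Point of the ring stone on its axis, level with the flange's underside, 15 mm above its foot; the rim's top is 7 mm above it. z axis up through the hole. The plug is 54 mm across at the foot, 55.6 mm 1 mm up, widens to 58.2 mm 6.5 mm up and is straight from there to the flange.
- seat (a point): Centre of the brass sleeve's mouth, level with the sleeve's top face, about 150 mm above the table; z up. The sleeve stands in the steel head on the mill's wooden case (150 x 140 mm; spout to the robot). Bore 60 mm, 62 mm at the mouth, 22 mm deep; top face 62 to 80 mm across. 6.5 mm down, a spring band of eight steel waves (55.6 mm across inside) grips the plug. Home: flange on the top face.
- carrier (a joint): How far the sprung sleeve is pushed down, in m (0 = up). It starts to sink at about 12 N and gives 1 mm per 5 N; at 4 mm (about 32 N) the stones strike. The band: the plug drops in to a flange 8 mm above the sleeve; held square, 25 N brings it to about 5 mm, over 36 N would be needed to go home. At one side of the rim 8 to 24 N moves that side, the other holds or lifts a little; it stays where it is left.
- flour_cup: Dark brown cup under the mill's spout, 72 mm wide, 67 mm high; origin under its centre. To be left alone.
- hopper: The mill's beech hopper, a funnel 136 mm wide and 76 mm high, set down on its wide end; origin under its centre. To be left alone.
- glass_jar: Empty glass jar, 72 mm wide, 120 mm high; origin under its centre. To be left alone.
- brush: Flat brush with a wooden handle, 170 mm long, lying on the table; origin under its middle. To be left alone.
- ring_stone: The ring stone itself; origin at the centre of its foot, 11 mm below stone_mid.

How it is judged:
By the outcome, as a careful person would: the job done as asked, in the order asked, and still so for the second after the job is handed in, with the robot touching nothing.
It also fails if it takes over 72 s, if anything falls off the work surface, if the arm or the gripper's body presses on something with over 40 N, if the wrist force passes 120 N, or if a joint passes its speed limit or range.

## Working session

There is one attempt and no reset: what is moved stays moved. The work goes in short steps, Python scripts to look and compute and a shell command to move; the robot and the scene stay as the last step left them, time stands still between calls to the robot, and variables do not carry over. Pictures are saved under pics/ and viewed, at most 10 in all, crops included, and the job is handed in when it is done.

```bash
ls; mkdir -p pics; python3 - <<'E'
from rig import *
import cv2
print(get_obs())
for n in("side","top"):
    print(n,calibration(n)); cv2.imwrite(f"pics/{n}0.png",grab_frame(n)[:,:,::-1])
E
```

```text
pics
{'t': 0.0, 'qpos': array([ 1.13143259e+00,  1.24462549e-01,  1.65161606e+00, -6.31802645e-06,
        1.36746604e+00, -8.25963181e-02]), 'joint_velocities': array([ 0.00020011,  0.00077224, -0.00029861, -0.00044344,  0.00037696,
        0.00066595]), 'tau': array([ 5.31043770e-04, -4.17598844e+01, -3.59937215e+01,  7.75779085e-02,
        4.92821017e-02, -1.43619436e-04]), 'ee_pos': array([0.22678889, 0.60853175, 0.22744879]), 'tool_rot': array([-3.13964680e+00, -1.54879959e-04,  2.78482637e+00]), 'wrist_force': array([-0.81180005, -0.18638067,  0.28795845]), 'torque': array([-0.02084791, -0.00664212, -0.02750006]), 'gripper_force': 0.0, 'grip_width': 0.09517444266900066}
side {'mtx': array([[475.93009378,   0.        , 257.10905898],
       [  0.        , 475.93009378, 193.05809557],
       [  0.        ,   0.        ,   1.        ]]), 'position': array([0.52097699, 1.21758036, 0.61278271]), 'attitude': array([ 1.15999279, -0.02084863, -3.0776046 ])}
top {'mtx': array([[357.97033209,   0.        , 252.04552019],
       [  0.        , 357.97033209, 199.96248413],
       [  0.        ,   0.        ,   1.        ]]), 'position': array([0.5069089 , 0.1114426 , 1.07534071]), 'attitude': array([ 0.07855029,  0.0243202 , -1.58414473])}
```

View pics/side0.png

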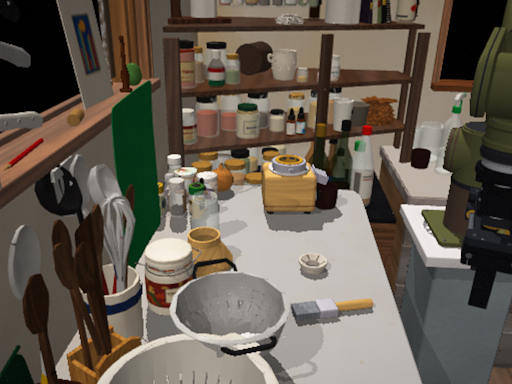

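View pics/top0.png

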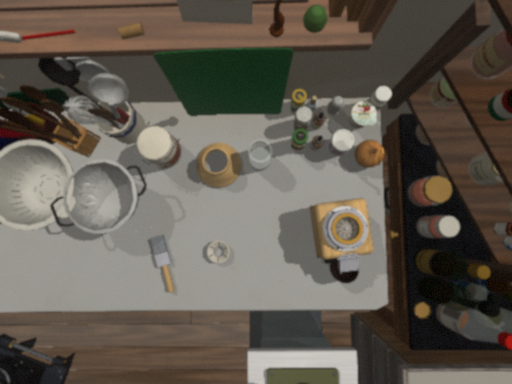

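The side view shows the stone at about (313,263) and the mill's head at about (290,163). In the top view the stone is at (218,252), the head at (346,228), and the brush at (162,262). The crops below enlarge the parts that matter.

```bash
python3 - <<'E'
import cv2,numpy as np
s=cv2.imread("pics/side0.png");t=cv2.imread("pics/top0.png")
def c(i,u,v,k,w=70,h=52): 
    return cv2.resize(i[v-h//2:v+h//2,u-w//2:u+w//2],(400,300),interpolation=cv2.INTER_NEAREST)
cv2.imwrite("pics/crops.png",np.vstack([np.hstack([c(s,313,263,0),c(s,290,166,0)]),np.hstack([c(t,218,252,0),c(t,346,228,0)])]))
E
```

```text
(no output)
```

View pics/crops.png

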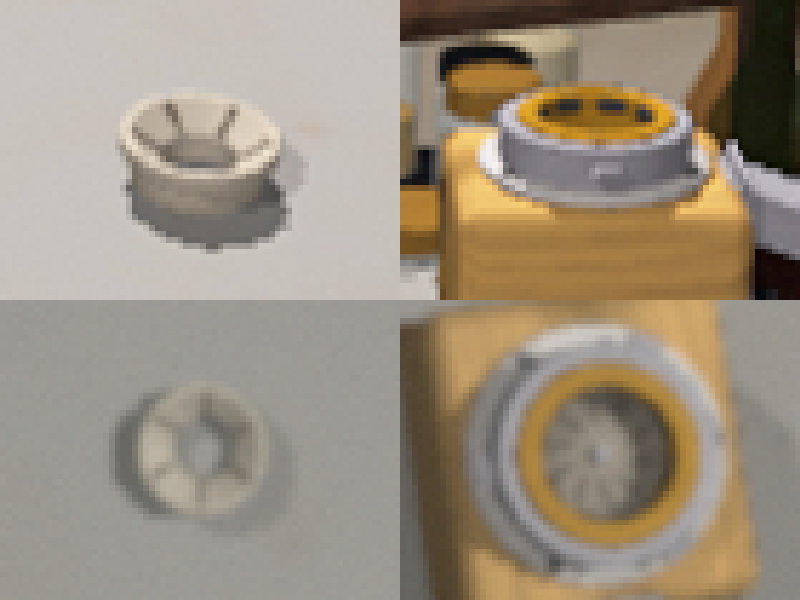

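The crops show the stone's rim and the gold sleeve ring clearly in both views. I'll mask each one, fit ellipses and triangulate.

```bash
cat > h.py <<'E'
from rig import *
import cv2,numpy as np
from scipy.spatial.transform import Rotation as R
def ray(n,uv):
    c=calibration(n);p=np.linalg.inv(c["mtx"])@[uv[0],uv[1],1]
    return c["position"],R.from_euler("xyz",c["attitude"]).apply([p[0],-p[1],-p[2]]/np.linalg.norm(p))
def tri(a,b):
    A=0;B=0
    P=[ray("side",a),ray("top",b)]
    for o,d in P:
        M=np.eye(3)-np.outer(d,d);A=A+M;B=B+M@o
    x=np.linalg.solve(A,B);return x,[round(1e3*np.linalg.norm((np.eye(3)-np.outer(d,d))@(x-o)),2) for o,d in P]
def plane(n,uv,z):
    o,d=ray(n,uv);return o+d*(z-o[2])/d[2]
def ell(mask,pos,off=(0,0)):
    cs,_=cv2.findContours(mask.astype(np.uint8),cv2.RETR_EXTERNAL,cv2.CHAIN_APPROX_NONE)
    c=max(cs,key=cv2.contourArea);h=cv2.convexHull(c)
    return cv2.fitEllipse(c),cv2.boundingRect(c)
def win(m,u,v,w,h):
    o=np.zeros(m.shape,bool);o[v-h:v+h,u-w:u+w]=m[v-h:v+h,u-w:u+w];return o
def totool(d):  # world shift -> tool axes
    return R.from_euler("xyz",get_obs()["tool_rot"]).inv().apply(d)
E
python3 - <<'E'
from h import *
s=cv2.imread("pics/side0.png");t=cv2.imread("pics/top0.png")
def gold(i):
    H=cv2.cvtColor(i,cv2.COLOR_BGR2HSV);return (H[...,1]>165)&(H[...,2]>110)
for nm,i,u,v,w,h in(("side",s,290,163,22,11),("top",t,346,228,20,20)):
    print(nm,"sleeve",ell(win(gold(i),u,v,w,h),0))
def stone(i,th):
    b=i.astype(int);return ((b[...,2]-b[...,0])>th)&(b[...,2]>100)
for nm,i,u,v in(("side",s,313,263),("top",t,218,252)):
    b=i.astype(int)
    print(nm,"bg r-b",(b[v-20,u-20:u+20,2]-b[v-20,u-20:u+20,0]).tolist())
    print((b[v,u-20:u+20,2]-b[v,u-20:u+20,0]).tolist(),b[v,u-20:u+20,2].tolist())
    for th in(14,20):print(ell(win(stone(i,th),u,v,22,20),0))
H=cv2.cvtColor(t,cv2.COLOR_BGR2HSV);print(H[228,325:370].tolist())
E
```

```text
side sleeve (((288.7794494628906, 159.1606903076172), (8.25429916381836, 25.838186264038086), 92.43402099609375), (276, 155, 27, 9))Traceback (most recent call last):
  File "<stdin>", line 6, in <module>
  File "h.py", line 18, in ell
    return cv2.fitEllipse(c),cv2.boundingRect(c)
           ~~~~~~~~~~~~~~^^^
cv2.error: OpenCV(4.12.0) /io/opencv/modules/imgproc/src/shapedescr.cpp:361: error: (-201:Incorrect size of input array) There should be at least 5 points to fit the ellipse in function 'fitEllipseNoDirect'
```

```bash
python3 - <<'E'
from h import *
s=cv2.imread("pics/side0.png");t=cv2.imread("pics/top0.png")
H=cv2.cvtColor(t,cv2.COLOR_BGR2HSV);print([x[1] for x in H[228,325:370].tolist()],[x[1] for x in H[205:250,346].tolist()])
b=s.astype(int);print("s",(b[258,293:333,2]-b[258,293:333,0]).tolist(),(b[243:283,313,2]-b[243:283,313,0]).tolist(),b[243:283,313,2].tolist())
b=t.astype(int);print("t",(b[252,200:236,2]-b[252,200:236,0]).tolist(),b[252,200:236,2].tolist(),(b[234:270,218,2]-b[234:270,218,0]).tolist())
E
```

```text
[4, 2, 5, 6, 5, 16, 94, 151, 160, 155, 126, 69, 37, 36, 36, 34, 33, 35, 33, 16, 5, 6, 16, 29, 35, 34, 36, 37, 40, 37, 36, 52, 82, 136, 159, 165, 165, 135, 64, 14, 4, 9, 37, 76, 95] [76, 31, 14, 8, 3, 5, 9, 48, 123, 159, 163, 146, 85, 36, 36, 39, 38, 35, 34, 33, 35, 27, 14, 6, 10, 24, 34, 36, 37, 35, 37, 34, 36, 36, 63, 124, 161, 166, 145, 83, 18, 6, 3, 8, 12]
s [12, 12, 12, 13, 12, 15, 26, 32, 28, 28, 28, 30, 30, 28, 30, 28, 28, 30, 30, 29, 31, 30, 30, 30, 28, 30, 32, 31, 32, 32, 32, 30, 23, 17, 14, 14, 15, 20, 20, 17] [14, 11, 12, 11, 12, 11, 12, 11, 9, 13, 24, 32, 30, 30, 30, 31, 29, 28, 25, 25, 26, 19, 6, 21, 28, 25, 25, 22, 23, 25, 22, 14, 8, 8, 9, 7, 10, 11, 12, 11] [199, 199, 201, 199, 201, 199, 199, 201, 200, 205, 213, 207, 200, 201, 202, 204, 199, 176, 151, 154, 154, 137, 105, 184, 214, 155, 145, 132, 137, 146, 135, 117, 111, 111, 112, 108, 141, 187, 201, 198]
t [7, 7, 6, 5, 5, 7, 11, 18, 23, 23, 26, 25, 25, 19, 11, 6, 6, 6, 7, 7, 8, 7, 5, 9, 15, 18, 17, 17, 19, 16, 11, 8, 7, 7, 6, 9] [154, 151, 132, 110, 105, 105, 123, 156, 181, 187, 189, 187, 180, 157, 138, 138, 147, 152, 153, 154, 149, 133, 113, 116, 130, 138, 137, 148, 160, 158, 144, 139, 139, 141, 147, 152] [7, 8, 6, 6, 7, 10, 15, 19, 20, 18, 18, 15, 10, 6, 6, 8, 6, 6, 7, 8, 6, 9, 12, 16, 19, 19, 20, 20, 18, 14, 6, 6, 7, 8, 8, 6]
```

```bash
python3 - <<'E'
from h import *
s=cv2.imread("pics/side0.png");t=cv2.imread("pics/top0.png")
H=cv2.cvtColor(t,cv2.COLOR_BGR2HSV)
et=ell(win(H[...,1]>85,346,228,17,18),0);es=ell(win(cv2.cvtColor(s,cv2.COLOR_BGR2HSV)[...,1]>140,290,159,16,8),0)
print("sleeve",et,es)
f=lambda i:cv2.GaussianBlur(i,(3,3),0).astype(int)
b=f(t);st=ell(win(b[...,2]-b[...,0]>12,218,252,16,16),0)
b=f(s);ss=ell(win(b[...,2]-b[...,0]>20,313,261,18,15),0)
print("stone",st,ss)
C=lambda e:np.array(e[0][0])
print("sleeve tri",tri(C(es),C(et)),plane("top",C(et),.15),plane("side",C(es),.15))
x,y,w,h=ss[1]
ssc=np.array([x+(w-1)/2,260.2]);print(ssc)
print("stone tri",tri(ssc,C(st)),plane("top",C(st),.022),plane("side",ssc,.022))
E
```

```text
sleeve (((346.8546447753906, 228.2186279296875), (30.43653106689453, 31.111968994140625), 130.70472717285156), (331, 213, 32, 32)) (((288.6846618652344, 159.14952087402344), (8.52399730682373, 26.333362579345703), 93.07377624511719), (276, 155, 27, 10))
stone (((218.04820251464844, 251.23489379882812), (22.354665756225586, 22.79449462890625), 35.90059280395508), (207, 240, 23, 24)) (((312.2021484375, 262.2735595703125), (19.508811950683594, 26.806108474731445), 93.67361450195312), (299, 253, 28, 21))
sleeve tri (array([ 0.50347567, -0.10959308,  0.14719587]), [np.float64(0.28), np.float64(0.28)]) [ 0.50376412 -0.10892897  0.15      ] [ 0.50330383 -0.10159628  0.15      ]
[312.5 260.2]
stone tri (array([0.44023397, 0.237965  , 0.01816321]), [np.float64(0.73), np.float64(0.73)]) [0.4412085  0.23746912 0.022     ] [0.44002082 0.2442359  0.022     ]
```

```bash
python3 - <<'E'
from h import *
o=get_obs();r=R.from_euler("xyz",o["tool_rot"])
print(r.inv().apply(np.array([.441,.2375,.10])-o["ee_pos"]),(r.inv()*R.from_euler("xyz",[np.pi,0,np.pi])).as_rotvec())
E
```

```text
[-0.33031058 -0.2726366   0.12796437] [-0.00181706 -0.00047605 -0.35681013]
```

```bash
python3 -m handwheel '[[[0.095,-0.12,-0.1,0.02,-0.001,0,-0.1],[0.095,-0.23,-0.2,0.05,-0.0018,-0.0005,-0.25],[0.095,-0.3303,-0.2726,0.128,-0.0018,-0.0005,-0.3568],[0.095,-0.3303,-0.2726,0.128,-0.0018,-0.0005,-0.3568],[0.095,-0.3303,-0.2726,0.128,-0.0018,-0.0005,-0.3568],[0.095,-0.3303,-0.2726,0.128,-0.0018,-0.0005,-0.3568],[0.095,-0.3303,-0.2726,0.128,-0.0018,-0.0005,-0.3568],[0.095,-0.3303,-0.2726,0.128,-0.0018,-0.0005,-0.3568],[0.095,-0.3303,-0.2726,0.128,-0.0018,-0.0005,-0.3568],[0.095,-0.3303,-0.2726,0.128,-0.0018,-0.0005,-0.3568]]]'; python3 - <<'E'
from h import *
o=get_obs();print(o["t"],o["ee_pos"],o["tool_rot"])
s=grab_frame("side")[:,:,::-1];t=grab_frame("top")[:,:,::-1]
cv2.imwrite("pics/n1.png",np.hstack([cv2.resize(s[200:300,260:360],(400,400)),cv2.resize(t[202:302,168:268],(400,400))]))
E
```

```text
t: 1.35
ee_pos: [0.4412, 0.2395, 0.1014]
tool_rot: [3.139, 0.002, -3.14]
wrist_force: [0.0, -0.7, 0.3]
grip_width: 0.0946
gripper_force: 0.0
1.35 [0.44122197 0.23953    0.10135479] [ 3.13912153e+00  1.65572570e-03 -3.14006222e+00]
```

View pics/n1.png

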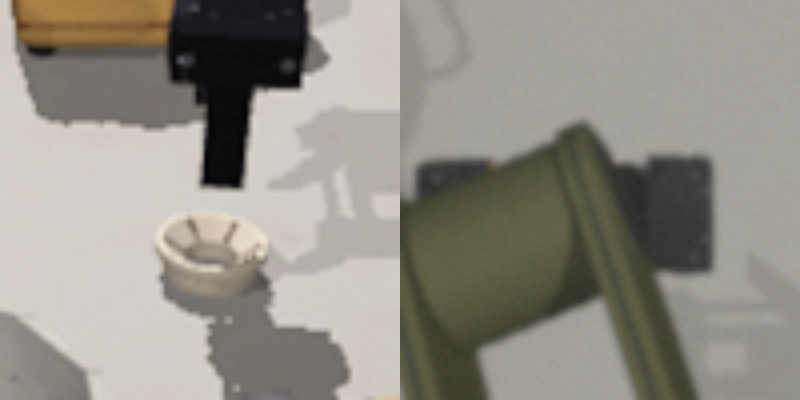

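The fingers are above the stone. In the side view, the near fingertip's bottom edge is at about (316,246.5) and the stone at about (313,260). I'll compare this with where the fingertip should project.

```bash
python3 - <<'E'
from h import *
def proj(n,X):
    c=calibration(n);p=R.from_euler("xyz",c["attitude"]).inv().apply(np.array(X)-c["position"]);q=c["mtx"]@[p[0],-p[1],-p[2]];return q[:2]/q[2]
o=get_obs();e=o["ee_pos"];r=R.from_euler("xyz",o["tool_rot"])
for y in(.047,.0595): print(proj("side",e+r.apply([0,y,.014])))
print(proj("side",[.441,.2375,.022]),proj("side",[.4402,.244,.022]),proj("top",[.441,.2375,.022]))
s=grab_frame("side").astype(int);print(s[240,300:330,0],s[238:252,316,0])
E
```

```text
[314.80457749 244.85868625]
[315.08519631 247.67267532]
[311.96477254 258.68387383] [312.41953524 260.14344461] [218.03809362 251.30684843]
[211 211 210 210 209 211 209 210 211 216 179   0   8  13  12  15  14  13
  13  10  13 140 218 211 210 209 209 209 210 209] [ 10  14  14  13  16  11  10   6  65 171 215 210 208 209]
```

```bash
python3 -m handwheel '[[[0.095,0,0,0.04,0,0,0],[0.095,0,0,0.066,0,0,0],[0.095,0,0,0.0755,0,0,0],[0.095,0,0,0.0755,0,0,0],[0.095,0,0,0.0755,0,0,0],[0.055,0,0,0.0755,0,0,0],[0.055,0,0,0.0755,0,0,0],[0.055,0,0,0.0755,0,0,0],[0.055,0,0,0.0755,0,0,0],[0.055,0,0,0.0755,0,0,0]]]' 20; python3 - <<'E'
from h import *
o=get_obs();print(o["ee_pos"],o["tool_rot"],o["grip_width"],o["gripper_force"])
E
```

```text
t: 2.75
ee_pos: [0.4415, 0.2385, 0.0253]
tool_rot: [3.14, 0.001, 3.141]
wrist_force: [-1.0, 0.6, 0.9]
grip_width: 0.0647
gripper_force: 20.0
[0.44150721 0.23845327 0.02534114] [3.13969958e+00 9.56740197e-04 3.14147035e+00] 0.0646592757179538 20.000014110460118
```

```bash
python3 -m handwheel '[[[0.055,0,0,-0.02,0,0,0],[0.055,0,0,-0.06,0,0,0],[0.055,0,0,-0.12,0,0,0],[0.055,0,0,-0.18,0,0,0],[0.055,0,0,-0.18,0,0,0],[0.055,0,0,-0.18,0,0,0],[0.055,0,0,-0.18,0,0,0]]]'; python3 - <<'E'
from h import *
o=get_obs();print(o["ee_pos"],o["tool_rot"],o["grip_width"],o["gripper_force"],o["wrist_force"])
s=grab_frame("side")[:,:,::-1]
cv2.imwrite("pics/s2.png",s)
cv2.imwrite("pics/n2.png",cv2.resize(s[100:220,270:370],(600,600),interpolation=cv2.INTER_NEAREST))
E
```

```text
t: 3.62
ee_pos: [0.4397, 0.2374, 0.202]
tool_rot: [-3.141, -0.004, 3.142]
wrist_force: [-0.0, -0.9, -2.2]
grip_width: 0.0647
gripper_force: 20.0
[0.43972352 0.23742609 0.20203324] [-3.14118352 -0.0041364   3.14158167] 0.06472552905703921 19.999729014516102 [-7.36427338e-06 -8.53927841e-01 -2.21233889e+00]
```

View pics/n2.png

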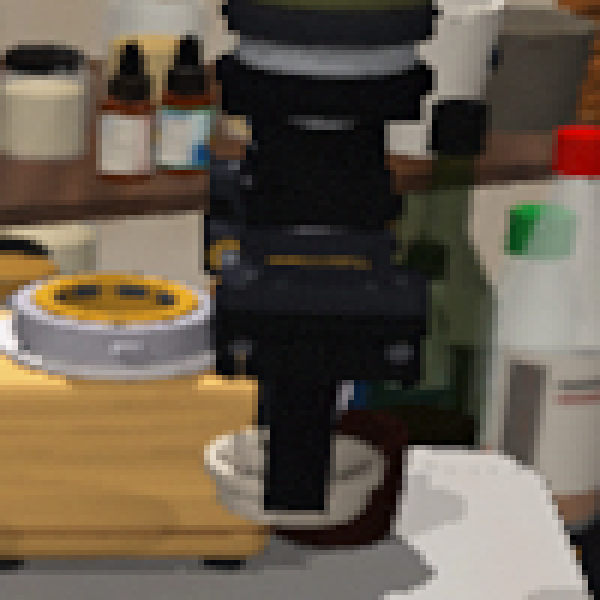

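The stone is held level and centred on the fingers, with both at about column 319 of the full image. I'll check the side camera's bias here, then work out the move over the sleeve.

```bash
cat >> h.py <<'E'
def proj(n,X):
    c=calibration(n);p=R.from_euler("xyz",c["attitude"]).inv().apply(np.array(X)-c["position"]);q=c["mtx"]@[p[0],-p[1],-p[2]];return q[:2]/q[2]
E
python3 - <<'E'
from h import *
s=cv2.imread("pics/s2.png").astype(int)
print(s[183,300:340,2],s[195,300:340,2], s[185:210,310,2])
o=get_obs();e=o["ee_pos"];r=R.from_euler("xyz",o["tool_rot"])
print(e,o["tool_rot"])
for y in(.0324,.0444): print("tip",proj("side",e+r.apply([0,y,.014])))
print("stone rim c",proj("side",e+r.apply([0,0,.003])),"back/left/right",[proj("side",e+np.array(d)) for d in ([.033,0,-.003],[-.033,0,-.003],[0,-.033,-.003])])
b=cv2.GaussianBlur(s.astype(np.uint8),(3,3),0)
E
```

```text
[169 169 168 168 166 167 166 166 160 163 162 157 109   8  22  14  12  12
  13  13  11  11  10  11   8  25  36  24  24  25  26  23  29  35  30  27
  21  14  18  18] [174 173 173 172 166 143 129 150 165 157 145 141 135  92  24   9  13  12
  13  13  11  13   9   7  32  73  89  78  93 106 110 116 118  91  26  19
  20 113 183 177] [176 173 151 154 151 148 144 141 134 122 145 160 152 138 135 151 145 143
 151 158 135 129 155 146 145]
[0.43986983 0.23748168 0.20222181] [-3.14131423 -0.00388148  3.14154919]
tip [318.25256657 200.54621279]
tip [318.5521826  202.84828694]
stone rim c [317.80897742 190.03994028] back/left/right [array([302.92459588, 189.38358754]), array([332.72964416, 190.69820451]), array([317.04165374, 184.3909137 ])]
```

```bash
python3 -m handwheel '[[[0.055,-0.01,-0.05,-0.03,0,0,0],[0.055,-0.02,-0.1,-0.04,0,0,0],[0.055,-0.03,-0.15,-0.04,0,0,0],[0.055,-0.04,-0.2,-0.04,0,0,0],[0.055,-0.05,-0.25,-0.04,0,0,0],[0.055,-0.06,-0.3,-0.04,0,0,0],[0.055,-0.064,-0.3465,-0.04,0,0,0],[0.055,-0.064,-0.3465,-0.04,0,0,0],[0.055,-0.064,-0.3465,-0.04,0,0,0],[0.055,-0.064,-0.3465,-0.04,0,0,0]]]'; python3 -m handwheel '[[[0.055,0,0,0,0,0,0],[0.055,0,0,0,0,0,0]]]';python3 - <<'E'
from h import *
o=get_obs();print(o["ee_pos"],o["tool_rot"],o["grip_width"],o["gripper_force"],o["wrist_force"])
s=grab_frame("side")[:,:,::-1]
cv2.imwrite("pics/s3.png",s)
cv2.imwrite("pics/n3.png",cv2.resize(s[90:190,240:340],(600,600),interpolation=cv2.INTER_NEAREST))
e=o["ee_pos"];r=R.from_euler("xyz",o["tool_rot"])
for d in([0,.0324,.014],[0,.0444,.014],[0,0,.003],[.033,0,.003],[-.033,0,.003],[0,-.033,.003],[0,.033,.003]):print(d,proj("side",e+r.apply(d)))
print(proj("side",[.5038,-.109,.15]),proj("side",[.5038,-.109,.145]))
E
```

```text
t: 4.92
ee_pos: [0.505, -0.1073, 0.244]
tool_rot: [3.139, -0.0, -3.14]
wrist_force: [0.7, -0.2, -2.1]
grip_width: 0.0646
gripper_force: 20.0
t: 5.18
ee_pos: [0.5053, -0.1078, 0.2447]
tool_rot: [3.14, 0.001, -3.14]
wrist_force: [0.4, 0.1, -2.0]
grip_width: 0.0647
gripper_force: 20.0
[ 0.50526123 -0.10782949  0.24471039] [ 3.13994633e+00  9.85341149e-04 -3.14045268e+00] 0.06472394093903247 19.999726735835665 [ 0.39054672  0.11722099 -2.03048872]
[0, 0.0324, 0.014] [289.32727961 135.01892616]
[0, 0.0444, 0.014] [289.32410277 136.244124  ]
[0, 0, 0.003] [289.52362377 128.0836154 ]
[0.033, 0, 0.003] [301.09247433 128.52720947]
[-0.033, 0, 0.003] [277.98216846 127.64107176]
[0, -0.033, 0.003] [289.52767444 125.02623653]
[0, 0.033, 0.003] [289.51938901 131.27994488]
[288.52365604 158.30577725] [288.44344507 159.91294697]
```

View pics/n3.png

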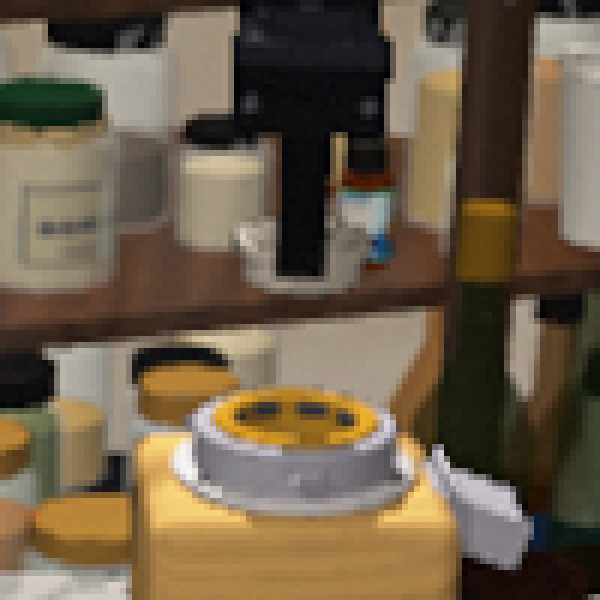

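```bash
python3 -m handwheel '[[[0.055,0.0013,-0.0007,0.03,0,0,0],[0.055,0.0013,-0.0007,0.05,0,0,0],[0.055,0.0013,-0.0007,0.06,0,0,0],[0.055,0.0013,-0.0007,0.063,0,0,0],[0.055,0.0013,-0.0007,0.064,0,0,0],[0.055,0.0013,-0.0007,0.064,0,0,0],[0.055,0.0013,-0.0007,0.064,0,0,0],[0.055,0.0013,-0.0007,0.064,0,0,0]]]'; python3 -m handwheel '[[[0.055,0,0,0.001,0,0,0],[0.055,0,0,0.002,0,0,0],[0.055,0,0,0.003,0,0,0],[0.055,0,0,0.003,0,0,0]]]'
```

```text
t: 6.22
ee_pos: [0.5042, -0.1091, 0.1811]
tool_rot: [3.14, 0.001, -3.142]
wrist_force: [0.2, -0.8, -1.8]
grip_width: 0.0648
gripper_force: 20.0
t: 6.72
ee_pos: [0.5039, -0.1091, 0.1774]
tool_rot: [3.14, 0.0, 3.142]
wrist_force: [-0.8, 0.1, -2.3]
grip_width: 0.0646
gripper_force: 20.0
```

```bash
for i in 1; do python3 -m handwheel '[[[0.055,0,0,0.001,0,0,0],[0.055,0,0,0.002,0,0,0],[0.055,0,0,0.003,0,0,0],[0.055,0,0,0.004,0,0,0],[0.055,0,0,0.004,0,0,0]]]'; python3 -m handwheel '[[[0.055,0,0,0.001,0,0,0],[0.055,0,0,0.002,0,0,0],[0.055,0,0,0.002,0,0,0]]]';python3 -m handwheel '[[[0.055,0,0,0.001,0,0,0],[0.055,0,0,0.002,0,0,0],[0.055,0,0,0.002,0,0,0]]]'; done
```

```text
t: 7.35
ee_pos: [0.5039, -0.1091, 0.1735]
tool_rot: [3.14, 0.001, 3.142]
wrist_force: [0.1, -1.1, -2.4]
grip_width: 0.0645
gripper_force: 20.0
t: 7.72
ee_pos: [0.5039, -0.109, 0.1715]
tool_rot: [3.14, 0.001, -3.142]
wrist_force: [-1.0, -0.1, -3.5]
grip_width: 0.0645
gripper_force: 20.0
t: 8.1
ee_pos: [0.5042, -0.109, 0.1699]
tool_rot: [3.14, 0.001, -3.142]
wrist_force: [0.6, 0.5, -1.3]
grip_width: 0.0649
gripper_force: 20.0
```

```bash
python3 -m handwheel '[[[0.055,0,0,0.001,0,0,0],[0.055,0,0,0.001,0,0,0]]]'; python3 -m handwheel '[[[0.055,0,0,0.001,0,0,0],[0.055,0,0,0.001,0,0,0]]]';python3 -m handwheel '[[[0.055,0,0,0.001,0,0,0],[0.055,0,0,0.001,0,0,0]]]'
```

```text
t: 8.35
ee_pos: [0.5044, -0.1089, 0.1691]
tool_rot: [3.14, 0.002, 3.142]
wrist_force: [0.9, 1.1, 0.7]
grip_width: 0.065
gripper_force: 20.0
t: 8.6
ee_pos: [0.5046, -0.1089, 0.1683]
tool_rot: [3.14, 0.003, -3.142]
wrist_force: [2.0, 3.9, 4.1]
grip_width: 0.0647
gripper_force: 20.0
t: 8.85
ee_pos: [0.5048, -0.1087, 0.1675]
tool_rot: [3.139, 0.003, -3.142]
wrist_force: [3.4, 4.3, 4.9]
grip_width: 0.0647
gripper_force: 20.0
```

```bash
python3 -m handwheel '[[[0.055,0,0,0.001,0,0,0],[0.055,0,0,0.001,0,0,0]]]'; python3 -m handwheel '[[[0.055,0,0,0.001,0,0,0],[0.055,0,0,0.001,0,0,0]]]'
```

```text
t: 9.1
ee_pos: [0.5048, -0.1086, 0.1666]
tool_rot: [3.139, 0.003, 3.142]
wrist_force: [2.4, 4.9, 5.9]
grip_width: 0.065
gripper_force: 20.0
t: 9.35
ee_pos: [0.5049, -0.1086, 0.1662]
tool_rot: [3.139, 0.003, 3.142]
wrist_force: [1.1, 5.3, 6.9]
grip_width: 0.0649
gripper_force: 20.0
```

```bash
python3 -m handwheel '[[[0.055,-0.0005,0.001,0,0,0,0],[0.055,-0.0007,0.0015,0,0,0,0],[0.055,-0.0007,0.0015,0,0,0,0]]]'; python3 -m handwheel '[[[0.055,-0.0004,0.001,0,0,0,0],[0.055,-0.0004,0.001,0,0,0,0]]]'
```

```text
t: 9.72
ee_pos: [0.505, -0.1084, 0.166]
tool_rot: [-3.141, 0.001, -3.141]
wrist_force: [-1.1, -0.2, 8.6]
grip_width: 0.0645
gripper_force: 20.0
t: 9.98
ee_pos: [0.505, -0.1082, 0.1659]
tool_rot: [-3.139, 0.001, -3.141]
wrist_force: [-2.9, -2.4, 8.6]
grip_width: 0.0645
gripper_force: 20.0
```

```bash
python3 -m handwheel '[[[0.055,0.0004,-0.001,0.001,0,0,0],[0.055,0.0004,-0.001,0.001,0,0,0],[0.055,0.0004,-0.001,0.0015,0,0,0],[0.055,0.0004,-0.001,0.0015,0,0,0]]]';  python3 -m handwheel '[[[0.07,0,0,-0.001,0,0,0],[0.085,0,0,-0.001,0,0,0],[0.095,0,0,-0.001,0,0,0],[0.095,0,0,-0.001,0,0,0],[0.095,0,0,-0.02,0,0,0],[0.095,0,0,-0.06,0,0,0],[0.095,0,0,-0.09,0,0,0],[0.095,0.0,0.0,-0.09,0,0,0],[0.0,0.0,0.0,-0.09,0,0,0]]]'; python3 - <<'E'
from h import *
s=grab_frame("side")[:,:,::-1]
cv2.imwrite("pics/s4.png",s)
cv2.imwrite("pics/n4.png",cv2.resize(s[130:190,255:325],(700,600),interpolation=cv2.INTER_NEAREST))
E
```

```text
t: 10.48
ee_pos: [0.505, -0.1084, 0.1655]
tool_rot: [-3.141, 0.001, -3.142]
wrist_force: [-2.7, 2.3, 12.2]
grip_width: 0.0647
gripper_force: 20.0
t: 11.6
ee_pos: [0.5042, -0.1077, 0.2525]
tool_rot: [3.14, -0.0, 3.142]
wrist_force: [-0.5, -0.7, 0.0]
grip_width: 0.0897
gripper_force: 0.0
```

View pics/n4.png

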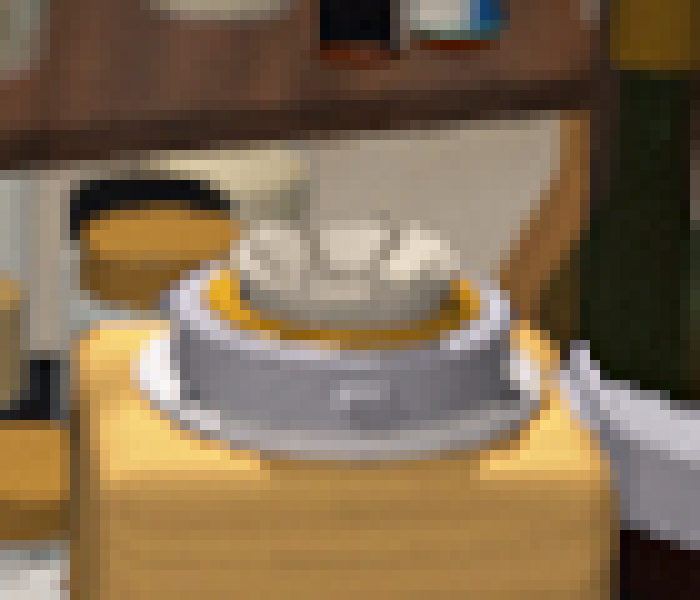

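The stone sits centred and level in the sleeve, with the flange clear of it. Next I close the fingers and press the +y side of the rim.

```bash
python3 -m handwheel '[[[0,0,0,0,0,0,0],[0,-0.0008,0.031,0,0,0,0],[0,-0.0008,0.031,0.02,0,0,0],[0,-0.0008,0.031,0.04,0,0,0],[0,-0.0008,0.031,0.06,0,0,0],[0,-0.0008,0.031,0.07,0,0,0],[0,-0.0008,0.031,0.07,0,0,0],[0,-0.0008,0.031,0.07,0,0,0]]]' ; python3 -m handwheel '[[[0,0,0,0.001,0,0,0],[0,0,0,0.002,0,0,0],[0,0,0,0.003,0,0,0],[0,0,0,0.003,0,0,0]]]'
```

```text
t: 12.65
ee_pos: [0.506, -0.0769, 0.1839]
tool_rot: [3.14, 0.002, 3.141]
wrist_force: [-0.1, 0.3, -0.1]
grip_width: 0.0064
gripper_force: 0.0
t: 13.15
ee_pos: [0.5054, -0.0766, 0.1801]
tool_rot: [3.14, 0.001, -3.142]
wrist_force: [0.1, -0.1, -0.2]
grip_width: 0.0005
gripper_force: 0.0
```

```bash
python3 -m handwheel '[[[0,0,0,0.001,0,0,0],[0,0,0,0.002,0,0,0],[0,0,0,0.003,0,0,0],[0,0,0,0.003,0,0,0]]]'; python3 -m handwheel '[[[0,0,0,0.0005,0,0,0],[0,0,0,0.001,0,0,0],[0,0,0,0.001,0,0,0]]]';python3 -m handwheel '[[[0,0,0,0.0005,0,0,0],[0,0,0,0.001,0,0,0],[0,0,0,0.001,0,0,0]]]'
```

```text
t: 13.65
ee_pos: [0.5054, -0.0766, 0.177]
tool_rot: [3.14, 0.0, 3.142]
wrist_force: [0.2, 0.1, -0.5]
grip_width: 0.0005
gripper_force: 0.0
t: 14.02
ee_pos: [0.5056, -0.0766, 0.1766]
tool_rot: [3.14, 0.001, -3.142]
wrist_force: [0.6, -0.4, 2.0]
grip_width: 0.0006
gripper_force: 1.1
t: 14.4
ee_pos: [0.5056, -0.0765, 0.176]
tool_rot: [3.14, 0.001, -3.142]
wrist_force: [-1.9, 0.7, 5.5]
grip_width: 0.0003
gripper_force: 2.7
```

```bash
for k in 1 2 ; do :; done; python3 -m handwheel '[[[0,0,0,0.001,0,0,0],[0,0,0,0.001,0,0,0]]]'; python3 -m handwheel '[[[0,0,0,0.001,0,0,0],[0,0,0,0.001,0,0,0]]]';python3 -m handwheel '[[[0,0,0,0.0005,0,0,0],[0,0,0,0.001,0,0,0]]]'
```

```text
t: 14.65
ee_pos: [0.5057, -0.0763, 0.1754]
tool_rot: [3.139, 0.001, -3.142]
wrist_force: [-2.7, 2.6, 7.6]
grip_width: 0.0004
gripper_force: 3.5
t: 14.9
ee_pos: [0.5058, -0.0762, 0.1748]
tool_rot: [3.139, 0.002, -3.142]
wrist_force: [-3.2, 3.4, 8.7]
grip_width: 0.0005
gripper_force: 4.4
t: 15.15
ee_pos: [0.5059, -0.076, 0.1743]
tool_rot: [3.139, 0.002, -3.142]
wrist_force: [-3.2, 2.7, 11.7]
grip_width: 0.0004
gripper_force: 5.8
```

```bash
python3 -m handwheel '[[[0,0,0,-0.006,0,0,0],[0,0,0,-0.012,0,0,0],[0,0.0006,-0.032,-0.012,0,0,0],[0,0.0006,-0.065,-0.012,0,0,0],[0,0.0006,-0.065,-0.01,0,0,0],[0,0.0006,-0.065,-0.0065,0,0,0],[0,0.0006,-0.065,-0.0055,0,0,0],[0,0.0006,-0.065,-0.005,0,0,0],[0,0.0006,-0.065,-0.005,0,0,0]]]'; python3 -m handwheel '[[[0,0,0,0.001,0,0,0],[0,0,0,0.002,0,0,0],[0,0,0,0.002,0,0,0]]]'
```

```text
t: 16.27
ee_pos: [0.5047, -0.141, 0.1773]
tool_rot: [3.14, 0.0, -3.141]
wrist_force: [-1.9, 1.1, 2.4]
grip_width: 0.0003
gripper_force: 1.5
t: 16.65
ee_pos: [0.5049, -0.1414, 0.1764]
tool_rot: [3.14, 0.001, -3.141]
wrist_force: [-4.6, 1.8, 7.4]
grip_width: 0.0006
gripper_force: 3.8
```

```bash
python3 -m handwheel '[[[0,0,0,0.001,0,0,0],[0,0,0,0.002,0,0,0],[0,0,0,0.002,0,0,0]]]'; python3 -m handwheel '[[[0,0,0,0.001,0,0,0],[0,0,0,0.0015,0,0,0],[0,0,0,0.0015,0,0,0]]]'; python3 -m handwheel '[[[0,0,0,0.001,0,0,0],[0,0,0,0.0015,0,0,0],[0,0,0,0.0015,0,0,0]]]'
```

```text
t: 17.02
ee_pos: [0.505, -0.1418, 0.1751]
tool_rot: [3.141, 0.001, -3.141]
wrist_force: [-6.2, 1.2, 9.1]
grip_width: 0.0004
gripper_force: 5.1
t: 17.4
ee_pos: [0.5051, -0.1419, 0.1745]
tool_rot: [3.141, 0.001, -3.141]
wrist_force: [-7.1, 0.6, 13.6]
grip_width: 0.0007
gripper_force: 6.9
t: 17.77
ee_pos: [0.5052, -0.1422, 0.1732]
tool_rot: [-3.141, 0.001, -3.141]
wrist_force: [-7.0, -0.5, 14.5]
grip_width: 0.0008
gripper_force: 7.0
```

```bash
python3 -m handwheel '[[[0,0,0,-0.006,0,0,0],[0,0,0,-0.012,0,0,0],[0,-0.016,0.017,-0.012,0,0,0],[0,-0.0315,0.0337,-0.012,0,0,0],[0,-0.0315,0.0337,-0.01,0,0,0],[0,-0.0315,0.0337,-0.0055,0,0,0],[0,-0.0315,0.0337,-0.0035,0,0,0],[0,-0.0315,0.0337,-0.0035,0,0,0]]]'; python3 -m handwheel '[[[0,0,0,0.001,0,0,0],[0,0,0,0.002,0,0,0],[0,0,0,0.002,0,0,0]]]'; python3 -m handwheel '[[[0,0,0,0.001,0,0,0],[0,0,0,0.0015,0,0,0],[0,0,0,0.0015,0,0,0]]]'
```

```text
t: 18.77
ee_pos: [0.5362, -0.1081, 0.1745]
tool_rot: [3.139, 0.001, 3.141]
wrist_force: [-1.1, 1.8, 5.7]
grip_width: 0.0004
gripper_force: 2.3
t: 19.15
ee_pos: [0.5364, -0.1082, 0.1742]
tool_rot: [3.14, 0.002, 3.141]
wrist_force: [-4.9, 2.7, 11.8]
grip_width: 0.0006
gripper_force: 5.5
t: 19.52
ee_pos: [0.5366, -0.1082, 0.1732]
tool_rot: [3.14, 0.002, 3.141]
wrist_force: [-5.2, 3.7, 12.1]
grip_width: 0.0002
gripper_force: 6.4
```

```bash
python3 -m handwheel '[[[0,0,0,0.001,0,0,0],[0,0,0,0.0015,0,0,0],[0,0,0,0.0015,0,0,0]]]'; python3 -m handwheel '[[[0,0,0,-0.006,0,0,0],[0,0,0,-0.012,0,0,0],[0,0.032,0,-0.012,0,0,0],[0,0.064,0,-0.012,0,0,0],[0,0.064,0,-0.01,0,0,0],[0,0.064,0,-0.006,0,0,0],[0,0.064,0,-0.004,0,0,0],[0,0.064,0,-0.004,0,0,0]]]'; python3 -m handwheel '[[[0,0,0,0.001,0,0,0],[0,0,0,0.002,0,0,0],[0,0,0,0.002,0,0,0]]]'; 
```

```text
t: 19.9
ee_pos: [0.537, -0.1082, 0.1719]
tool_rot: [3.14, 0.004, 3.141]
wrist_force: [-3.4, 3.3, 12.1]
grip_width: 0.0003
gripper_force: 5.7
t: 20.9
ee_pos: [0.4719, -0.108, 0.1749]
tool_rot: [3.14, -0.003, -3.141]
wrist_force: [-10.7, 1.6, 13.9]
grip_width: 0.0006
gripper_force: 7.3
t: 21.28
ee_pos: [0.4721, -0.1081, 0.1733]
tool_rot: [3.14, -0.003, -3.141]
wrist_force: [-12.0, 1.7, 17.2]
grip_width: 0.0001
gripper_force: 8.1
```

```bash
python3 -m handwheel '[[[0,0.0003,0,0.0007,0,0,0],[0,0.0005,0,0.0015,0,0,0],[0,0.0005,0,0.0015,0,0,0]]]'; python3 - <<'E'
from h import *
s=grab_frame("side")[:,:,::-1]
cv2.imwrite("pics/n5.png",cv2.resize(s[130:190,255:325],(700,600),interpolation=cv2.INTER_NEAREST))
E
```

```text
t: 21.65
ee_pos: [0.472, -0.1082, 0.1725]
tool_rot: [3.14, -0.002, -3.141]
wrist_force: [-11.8, 2.5, 17.7]
grip_width: 0.0007
gripper_force: 9.1
```

View pics/n5.png

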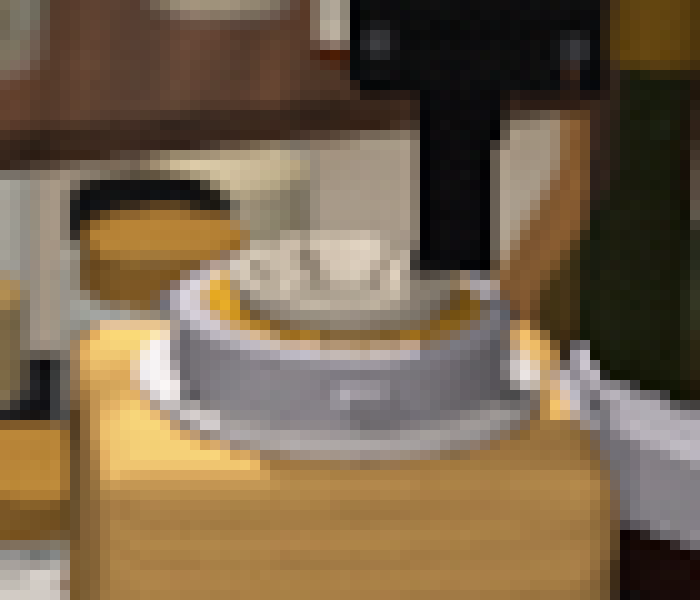

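The side view shows the stone lower, still level and centred, with the fingertip on the −x rim at about (301,157). On to round two.

```bash
python3 -m handwheel '[[[0,0,0,-0.006,0,0,0],[0,0,0,-0.012,0,0,0],[0,-0.017,0.016,-0.012,0,0,0],[0,-0.033,0.0317,-0.012,0,0,0],[0,-0.033,0.0317,-0.008,0,0,0],[0,-0.033,0.0317,-0.0035,0,0,0],[0,-0.033,0.0317,-0.0025,0,0,0],[0,-0.033,0.0317,-0.0015,0,0,0]]]'; python3 -m handwheel '[[[0,0,0,0.001,0,0,0],[0,0,0,0.001,0,0,0]]]';  python3 -m handwheel '[[[0,0,0,0.001,0,0,0],[0,0,0,0.0015,0,0,0],[0,0,0,0.0015,0,0,0]]]'
```

```text
t: 22.7
ee_pos: [0.5053, -0.076, 0.1734]
tool_rot: [3.138, 0.002, 3.141]
wrist_force: [-4.2, 5.3, 15.3]
grip_width: 0.0004
gripper_force: 7.1
t: 22.95
ee_pos: [0.5053, -0.076, 0.173]
tool_rot: [3.138, 0.002, 3.141]
wrist_force: [-5.5, 3.9, 16.0]
grip_width: 0.0005
gripper_force: 7.7
t: 23.32
ee_pos: [0.5053, -0.0758, 0.1718]
tool_rot: [3.138, 0.003, 3.141]
wrist_force: [-4.6, 5.7, 17.2]
grip_width: 0.0004
gripper_force: 8.3
```

Opposite side (−y).

```bash
python3 -m handwheel '[[[0,0,0,0.0007,0,0,0],[0,0,0,0.0007,0,0,0]]]'; python3 -m handwheel '[[[0,0,0,-0.006,0,0,0],[0,0,0,-0.012,0,0,0],[0,0.0,-0.032,-0.012,0,0,0],[0,0.0,-0.065,-0.012,0,0,0],[0,0.0,-0.065,-0.009,0,0,0],[0,0.0,-0.065,-0.005,0,0,0],[0,0.0,-0.065,-0.003,0,0,0],[0,0.0,-0.065,-0.002,0,0,0]]]'; python3 -m handwheel '[[[0,0,0,0.001,0,0,0],[0,0,0,0.001,0,0,0]]]';  python3 -m handwheel '[[[0,0,0,0.001,0,0,0],[0,0,0,0.0015,0,0,0],[0,0,0,0.0015,0,0,0]]]'
```

```text
t: 23.58
ee_pos: [0.5054, -0.0758, 0.1715]
tool_rot: [3.138, 0.003, 3.141]
wrist_force: [-6.4, 5.2, 18.6]
grip_width: 0.0007
gripper_force: 9.0
t: 24.58
ee_pos: [0.5047, -0.1416, 0.1721]
tool_rot: [-3.14, -0.0, -3.14]
wrist_force: [-7.6, -2.0, 14.9]
grip_width: 0.0007
gripper_force: 7.4
t: 24.82
ee_pos: [0.5047, -0.1416, 0.1716]
tool_rot: [-3.14, -0.0, -3.14]
wrist_force: [-8.1, -2.2, 16.0]
grip_width: 0.0005
gripper_force: 7.6
t: 25.2
ee_pos: [0.5049, -0.1418, 0.1706]
tool_rot: [-3.139, 0.0, -3.14]
wrist_force: [-7.9, -3.4, 17.7]
grip_width: 0.0003
gripper_force: 8.5
```

```bash
python3 -m handwheel '[[[0,0,0,-0.006,0,0,0],[0,0,0,-0.012,0,0,0],[0,-0.016,0.017,-0.012,0,0,0],[0,-0.032,0.0335,-0.012,0,0,0],[0,-0.032,0.0335,-0.008,0,0,0],[0,-0.032,0.0335,-0.0035,0,0,0],[0,-0.032,0.0335,-0.002,0,0,0],[0,-0.032,0.0335,-0.001,0,0,0]]]'; python3 -m handwheel '[[[0,0,0,0.001,0,0,0],[0,0,0,0.001,0,0,0]]]';  python3 -m handwheel '[[[0,0,0,0.001,0,0,0],[0,0,0,0.0015,0,0,0],[0,0,0,0.0015,0,0,0]]]'
```

```text
t: 26.2
ee_pos: [0.5369, -0.1073, 0.1708]
tool_rot: [3.138, 0.002, 3.141]
wrist_force: [-4.8, 5.7, 16.5]
grip_width: 0.0005
gripper_force: 7.4
t: 26.45
ee_pos: [0.5369, -0.1073, 0.1704]
tool_rot: [3.138, 0.002, 3.141]
wrist_force: [-6.5, 5.2, 16.7]
grip_width: 0.0001
gripper_force: 7.9
t: 26.82
ee_pos: [0.5371, -0.1073, 0.1695]
tool_rot: [3.138, 0.002, 3.141]
wrist_force: [-7.4, 5.2, 17.4]
grip_width: 0.0005
gripper_force: 8.9
```

```bash
python3 -m handwheel '[[[0,0,0,-0.006,0,0,0],[0,0,0,-0.012,0,0,0],[0,0.032,0,-0.012,0,0,0],[0,0.064,-0.0005,-0.012,0,0,0],[0,0.064,-0.0005,-0.009,0,0,0],[0,0.064,-0.0005,-0.0045,0,0,0],[0,0.064,-0.0005,-0.003,0,0,0],[0,0.064,-0.0005,-0.002,0,0,0]]]'; python3 -m handwheel '[[[0,0,0,0.001,0,0,0],[0,0,0,0.001,0,0,0]]]';  python3 -m handwheel '[[[0,0.0002,0,0.001,0,0,0],[0,0.0005,0,0.001,0,0,0],[0,0.0005,0,0.001,0,0,0]]]'
```

```text
t: 27.82
ee_pos: [0.4721, -0.1087, 0.1704]
tool_rot: [3.141, -0.003, -3.142]
wrist_force: [-9.0, 0.3, 13.4]
grip_width: 0.0006
gripper_force: 7.1
t: 28.08
ee_pos: [0.4726, -0.1087, 0.1694]
tool_rot: [3.141, -0.002, -3.142]
wrist_force: [-10.5, 1.2, 18.1]
grip_width: 0.0003
gripper_force: 9.0
t: 28.45
ee_pos: [0.4725, -0.1087, 0.169]
tool_rot: [3.141, -0.001, -3.142]
wrist_force: [-11.2, 1.4, 19.5]
grip_width: 0.0004
gripper_force: 9.8
```

```bash
python3 -m handwheel '[[[0,0,0,-0.006,0,0,0],[0,0,0,-0.012,0,0,0],[0,-0.017,0.016,-0.012,0,0,0],[0,-0.033,0.0322,-0.012,0,0,0],[0,-0.033,0.0322,-0.008,0,0,0],[0,-0.033,0.0322,-0.0035,0,0,0],[0,-0.033,0.0322,-0.0015,0,0,0],[0,-0.033,0.0322,-0.0005,0,0,0]]]'; python3 -m handwheel '[[[0,0,0,0.001,0,0,0],[0,0,0,0.001,0,0,0]]]';  python3 -m handwheel '[[[0,0,0,0.001,0,0,0],[0,0,0,0.001,0,0,0]]]'
```

```text
t: 29.45
ee_pos: [0.5058, -0.0758, 0.1696]
tool_rot: [3.138, 0.002, 3.141]
wrist_force: [-7.1, 6.4, 18.5]
grip_width: 0.0002
gripper_force: 9.6
t: 29.7
ee_pos: [0.5059, -0.0757, 0.1693]
tool_rot: [3.138, 0.003, 3.141]
wrist_force: [-8.2, 4.7, 20.3]
grip_width: 0.0005
gripper_force: 10.2
t: 29.95
ee_pos: [0.5059, -0.0758, 0.1688]
tool_rot: [3.138, 0.003, 3.141]
wrist_force: [-9.1, 6.3, 22.3]
grip_width: 0.0006
gripper_force: 11.2
```

```bash
python3 -m handwheel '[[[0,0,0,-0.006,0,0,0],[0,0,0,-0.012,0,0,0],[0,0.0005,-0.032,-0.012,0,0,0],[0,0.0005,-0.0655,-0.012,0,0,0],[0,0.0005,-0.0655,-0.009,0,0,0],[0,0.0005,-0.0655,-0.0045,0,0,0],[0,0.0005,-0.0655,-0.003,0,0,0],[0,0.0005,-0.0655,-0.002,0,0,0]]]'; python3 -m handwheel '[[[0,0,0,0.001,0,0,0],[0,0,0,0.001,0,0,0]]]';  python3 -m handwheel '[[[0,0,0,0.001,0,0,0],[0,0,0,0.001,0,0,0]]]'
```

```text
t: 30.95
ee_pos: [0.5047, -0.1431, 0.1696]
tool_rot: [-3.138, 0.0, -3.141]
wrist_force: [-9.3, -4.9, 20.1]
grip_width: 0.0001
gripper_force: 9.6
t: 31.2
ee_pos: [0.5048, -0.1431, 0.1692]
tool_rot: [-3.138, 0.0, -3.141]
wrist_force: [-10.0, -2.8, 20.2]
grip_width: 0.0006
gripper_force: 10.1
t: 31.45
ee_pos: [0.5049, -0.1431, 0.1686]
tool_rot: [-3.138, 0.001, -3.14]
wrist_force: [-10.5, -4.1, 21.8]
grip_width: 0.0004
gripper_force: 10.7
```

```bash
python3 -m handwheel '[[[0,0,0,-0.006,0,0,0],[0,0,0,-0.012,0,0,0],[0,-0.016,0.017,-0.012,0,0,0],[0,-0.032,0.0335,-0.012,0,0,0],[0,-0.032,0.0335,-0.008,0,0,0],[0,-0.032,0.0335,-0.0035,0,0,0],[0,-0.032,0.0335,-0.002,0,0,0],[0,-0.032,0.0335,-0.001,0,0,0]]]'; python3 -m handwheel '[[[0,0,0,0.001,0,0,0],[0,0,0,0.001,0,0,0]]]'
```

```text
t: 32.45
ee_pos: [0.5374, -0.1069, 0.1689]
tool_rot: [3.137, 0.003, 3.141]
wrist_force: [-6.5, 7.3, 20.9]
grip_width: 0.0003
gripper_force: 10.2
t: 32.7
ee_pos: [0.5374, -0.1069, 0.1687]
tool_rot: [3.137, 0.003, 3.141]
wrist_force: [-8.0, 6.6, 22.6]
grip_width: 0.0004
gripper_force: 10.8
```

```bash
python3 -m handwheel '[[[0,0,0,-0.01,0,0,0],[0,0,0,-0.05,0,0,0],[0,0.064,0,-0.08,0,0,0],[0,0.12,0,-0.08,0,0,0],[0,0.12,0.1,-0.08,0,0,0]]]';python3 - <<'E'
from h import *
s=grab_frame("side")[:,:,::-1];t=grab_frame("top")[:,:,::-1]
cv2.imwrite("pics/s6.png",s);cv2.imwrite("pics/t6.png",t)
cv2.imwrite("pics/n6.png",np.hstack([cv2.resize(s[140:180,265:315],(500,400),interpolation=cv2.INTER_NEAREST),cv2.resize(t[203:253,321:371],(300,400),interpolation=cv2.INTER_NEAREST)]))
E
```

```text
t: 33.33
ee_pos: [0.4142, -0.0493, 0.2432]
tool_rot: [3.141, 0.001, 3.129]
wrist_force: [1.4, 1.1, 0.2]
grip_width: 0.0007
gripper_force: 0.0
```

View pics/n6.png

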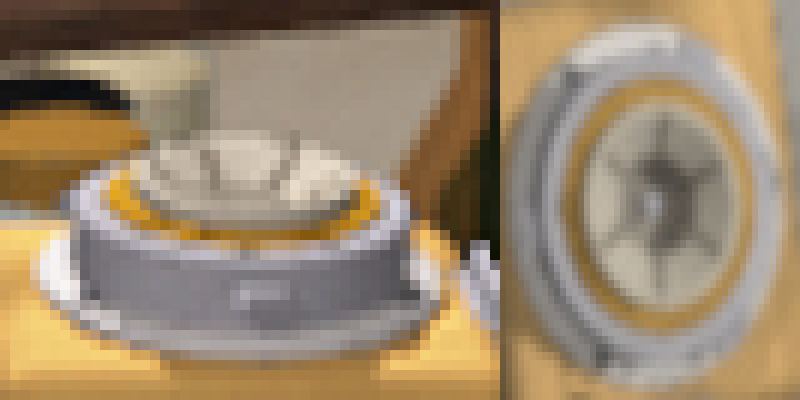

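The stone is central and level. The brass ring shows all round it, and there is little or no gap under the flange. I'll estimate the gap from the picture's rows.

```bash
python3 - <<'E'
from h import *
c=np.array([.505,-.1085,0])
for zs in(.146,.150):
  g=[proj("side",c+[0,s*.04,zs])[1] for s in(-1,1)]
  print("zs",zs,"gold back/front",g)
  for h in(0,.001,.002,.003):
    print(h,[round(float(proj("side",c+[0,a,zs+h+b])[1]),2) for a,b in((-.033,.007),(.033,.007),(.033,0))])
for f in("s4","s6"):
  i=cv2.imread(f"pics/{f}.png").astype(int)
  print(f);[print(r,i[r,286:293].mean(0).round()) for r in range(149,170)]
E
```

```text
zs 0.146 gold back/front [np.float64(155.21743213099222), np.float64(164.28322889260275)]
0 [153.76, 161.16, 163.45]
0.001 [153.44, 160.83, 163.12]
0.002 [153.13, 160.5, 162.8]
0.003 [152.81, 160.17, 162.47]
zs 0.15 gold back/front [np.float64(153.95893242865878), np.float64(162.96765966584925)]
0 [152.49, 159.84, 162.14]
0.001 [152.18, 159.51, 161.81]
0.002 [151.86, 159.18, 161.48]
0.003 [151.54, 158.85, 161.16]
s4
149 [134. 151. 164.]
150 [135. 151. 165.]
151 [135. 151. 163.]
152 [154. 170. 182.]
153 [173. 190. 204.]
154 [169. 187. 200.]
155 [161. 179. 192.]
156 [148. 164. 177.]
157 [131. 146. 157.]
158 [149. 164. 176.]
159 [152. 167. 179.]
160 [123. 137. 147.]
161 [117. 128. 137.]
162 [ 91. 116. 135.]
163 [ 31. 105. 149.]
164 [ 84. 128. 162.]
165 [156. 156. 165.]
166 [159. 150. 155.]
167 [129. 123. 127.]
168 [144. 136. 142.]
169 [153. 146. 151.]
s6
149 [132. 149. 162.]
150 [133. 150. 163.]
151 [133. 149. 163.]
152 [132. 148. 161.]
153 [155. 172. 185.]
154 [178. 196. 209.]
155 [172. 189. 203.]
156 [168. 185. 198.]
157 [158. 175. 188.]
158 [140. 156. 168.]
159 [137. 152. 164.]
160 [148. 164. 176.]
161 [140. 153. 164.]
162 [106. 127. 143.]
163 [ 41. 111. 154.]
164 [ 99. 146. 181.]
165 [165. 166. 175.]
166 [156. 148. 153.]
167 [126. 121. 125.]
168 [141. 135. 139.]
169 [151. 144. 149.]
```

```bash
python3 -m handwheel '[[[0,-0.056,-0.05,0.0,0,0,0],[0,-0.056,-0.101,0.02,0,0,0],[0,-0.056,-0.101,0.06,0,0,0],[0,-0.056,-0.101,0.073,0,0,0],[0,-0.056,-0.101,0.073,0,0,0],[0,-0.056,-0.101,0.074,0,0,0]]]'; python3 -m handwheel '[[[0,0,0,0.002,0,0,0],[0,0,0,0.003,0,0,0],[0,0,0,0.003,0,0,0]]]';  python3 -m handwheel '[[[0,0,0,0.0015,0,0,0],[0,0,0,0.0025,0,0,0],[0,0,0,0.0025,0,0,0]]]';python3 -m handwheel '[[[0,0,0,0.001,0,0,0],[0,0,0,0.0015,0,0,0],[0,0,0,0.0015,0,0,0]]]'
```

```text
t: 34.17
ee_pos: [0.4741, -0.1464, 0.1714]
tool_rot: [3.141, 0.003, -3.14]
wrist_force: [-0.1, 0.3, 0.4]
grip_width: 0.0005
gripper_force: 0.0
t: 34.55
ee_pos: [0.4734, -0.1464, 0.1672]
tool_rot: [3.14, 0.001, -3.141]
wrist_force: [-0.2, 1.7, -0.2]
grip_width: 0.0002
gripper_force: 0.0
t: 34.92
ee_pos: [0.4732, -0.1465, 0.1642]
tool_rot: [3.14, 0.001, 3.142]
wrist_force: [-0.3, 0.6, 0.2]
grip_width: 0.0006
gripper_force: 0.1
t: 35.3
ee_pos: [0.4734, -0.1466, 0.1634]
tool_rot: [3.14, 0.001, 3.142]
wrist_force: [-2.2, 0.5, 4.8]
grip_width: 0.0004
gripper_force: 2.2
```

That press went to (.473, −.147), because the last move had not reached its commanded y. The tip landed lightly on the sleeve or head top, which gives a height reference: at 4.8 N the TCP is at .1634, so the flange home position should read about .1704 on the rim. I'll touch the rim lightly to compare.

```bash
python3 -m handwheel '[[[0,0,0,-0.012,0,0,0],[0,0,0,-0.018,0,0,0],[0,0.0007,0.038,-0.018,0,0,0],[0,0.0007,0.038,-0.013,0,0,0],[0,0.0007,0.038,-0.01,0,0,0],[0,0.0007,0.038,-0.009,0,0,0],[0,0.0007,0.038,-0.009,0,0,0]]]'; python3 -m handwheel '[[[0,0,0,0.001,0,0,0],[0,0,0,0.001,0,0,0]]]';  python3 -m handwheel '[[[0,0,0,0.001,0,0,0],[0,0,0,0.001,0,0,0]]]'
```

```text
t: 36.17
ee_pos: [0.4725, -0.109, 0.1717]
tool_rot: [3.14, 0.0, 3.141]
wrist_force: [-0.2, 0.6, -0.8]
grip_width: 0.0004
gripper_force: 0.0
t: 36.42
ee_pos: [0.4727, -0.1089, 0.1712]
tool_rot: [3.141, 0.001, 3.141]
wrist_force: [-0.6, -0.5, 1.3]
grip_width: 0.0006
gripper_force: 0.7
t: 36.67
ee_pos: [0.4728, -0.1089, 0.171]
tool_rot: [3.141, 0.001, -3.141]
wrist_force: [-2.5, -1.4, 5.9]
grip_width: 0.0005
gripper_force: 2.8
```

```bash
python3 -m handwheel '[[[0,0,0,0.001,0,0,0],[0,0,0,0.002,0,0,0],[0,0,0,0.002,0,0,0]]]';  python3 -m handwheel '[[[0,0,0,0.001,0,0,0],[0,0,0,0.002,0,0,0],[0,0,0,0.002,0,0,0]]]';python3 -m handwheel '[[[0,0,0,0.0007,0,0,0],[0,0,0,0.0015,0,0,0],[0,0,0,0.0015,0,0,0]]]'
```

```text
t: 37.05
ee_pos: [0.4729, -0.1089, 0.1707]
tool_rot: [3.141, 0.001, -3.141]
wrist_force: [-5.4, -0.1, 11.9]
grip_width: 0.0007
gripper_force: 6.3
t: 37.42
ee_pos: [0.473, -0.1089, 0.1697]
tool_rot: [3.141, 0.001, -3.141]
wrist_force: [-8.0, 1.5, 16.8]
grip_width: 0.0005
gripper_force: 8.5
t: 37.8
ee_pos: [0.473, -0.109, 0.1689]
tool_rot: [3.141, 0.001, -3.141]
wrist_force: [-9.4, 0.8, 20.4]
grip_width: 0.0002
gripper_force: 10.2
```

```bash
python3 -m handwheel '[[[0,0,0,0.0007,0,0,0],[0,0,0,0.0015,0,0,0],[0,0,0,0.0015,0,0,0]]]'; python3 -m handwheel '[[[0,0,0,-0.006,0,0,0],[0,0,0,-0.014,0,0,0],[0,-0.017,0.016,-0.014,0,0,0],[0,-0.033,0.0322,-0.014,0,0,0],[0,-0.033,0.0322,-0.0095,0,0,0],[0,-0.033,0.0322,-0.0085,0,0,0],[0,-0.033,0.0322,-0.0075,0,0,0],[0,-0.033,0.0322,-0.0075,0,0,0]]]'; python3 -m handwheel '[[[0,0,0,0.0005,0,0,0],[0,0,0,0.001,0,0,0],[0,0,0,0.001,0,0,0]]]'
```

```text
t: 38.17
ee_pos: [0.4731, -0.109, 0.1681]
tool_rot: [3.141, 0.001, -3.141]
wrist_force: [-11.7, 1.5, 24.1]
grip_width: 0.0001
gripper_force: 11.8
t: 39.17
ee_pos: [0.5056, -0.0761, 0.1713]
tool_rot: [3.139, 0.002, 3.141]
wrist_force: [-0.2, 3.7, 6.1]
grip_width: 0.0008
gripper_force: 2.5
t: 39.55
ee_pos: [0.5056, -0.0761, 0.1712]
tool_rot: [3.139, 0.002, 3.141]
wrist_force: [-2.6, 4.8, 9.3]
grip_width: 0.0005
gripper_force: 4.6
```

```bash
python3 -m handwheel '[[[0,0,0,0.001,0,0,0],[0,0,0,0.002,0,0,0],[0,0,0,0.0025,0,0,0],[0,0,0,0.0025,0,0,0]]]'; python3 -m handwheel '[[[0,0,0,0.001,0,0,0],[0,0,0,0.002,0,0,0],[0,0,0,0.0025,0,0,0],[0,0,0,0.0025,0,0,0]]]'; python3 -m handwheel '[[[0,0,0,0.0007,0,0,0],[0,0,0,0.0012,0,0,0],[0,0,0,0.0012,0,0,0]]]'; python3 -m handwheel '[[[0,0,0,-0.006,0,0,0],[0,0,0,-0.014,0,0,0],[0,0.0,-0.032,-0.014,0,0,0],[0,0.0,-0.0645,-0.014,0,0,0],[0,0.0,-0.0645,-0.0095,0,0,0],[0,0,-0.0645,-0.0085,0,0,0],[0,0,-0.0645,-0.0065,0,0,0],[0,0,-0.0645,-0.0065,0,0,0]]]'; python3 -m handwheel '[[[0,0,0,0.0007,0,0,0],[0,0,0,0.0012,0,0,0],[0,0,0,0.0012,0,0,0]]]'
```

```text
t: 40.05
ee_pos: [0.5057, -0.0761, 0.1702]
tool_rot: [3.139, 0.002, 3.141]
wrist_force: [-5.2, 5.7, 16.1]
grip_width: 0.0005
gripper_force: 7.9
t: 40.55
ee_pos: [0.5058, -0.0761, 0.169]
tool_rot: [3.139, 0.002, 3.141]
wrist_force: [-9.6, 6.0, 21.6]
grip_width: 0.0005
gripper_force: 10.7
t: 40.92
ee_pos: [0.5058, -0.0761, 0.1684]
tool_rot: [3.139, 0.002, 3.141]
wrist_force: [-10.1, 6.4, 24.6]
grip_width: 0.0003
gripper_force: 12.1
t: 41.92
ee_pos: [0.5052, -0.141, 0.1711]
tool_rot: [-3.141, -0.0, -3.14]
wrist_force: [-4.9, -3.5, 7.9]
grip_width: 0.0004
gripper_force: 4.0
t: 42.3
ee_pos: [0.5053, -0.141, 0.171]
tool_rot: [-3.14, -0.0, -3.14]
wrist_force: [-7.8, -2.8, 12.0]
grip_width: 0.0004
gripper_force: 6.1
```

```bash
python3 -m handwheel '[[[0,0,0,0.001,0,0,0],[0,0,0,0.002,0,0,0],[0,0,0,0.0025,0,0,0],[0,0,0,0.0025,0,0,0]]]'; python3 -m handwheel '[[[0,0,0,0.001,0,0,0],[0,0,0,0.002,0,0,0],[0,0,0,0.0025,0,0,0],[0,0,0,0.0025,0,0,0]]]'; python3 -m handwheel '[[[0,0,0,-0.006,0,0,0],[0,0,0,-0.014,0,0,0],[0,-0.016,0.017,-0.014,0,0,0],[0,-0.032,0.0325,-0.014,0,0,0],[0,-0.032,0.0325,-0.008,0,0,0],[0,-0.032,0.0325,-0.006,0,0,0],[0,-0.032,0.0325,-0.0045,0,0,0],[0,-0.032,0.0325,-0.0045,0,0,0]]]'; python3 -m handwheel '[[[0,0,0,0.001,0,0,0],[0,0,0,0.002,0,0,0],[0,0,0,0.0025,0,0,0],[0,0,0,0.0025,0,0,0]]]'; python3 -m handwheel '[[[0,0,0,0.001,0,0,0],[0,0,0,0.0018,0,0,0],[0,0,0,0.0018,0,0,0]]]'
```

```text
t: 42.8
ee_pos: [0.5054, -0.1411, 0.1698]
tool_rot: [-3.14, -0.0, -3.14]
wrist_force: [-9.4, -2.2, 17.7]
grip_width: 0.0
gripper_force: 8.8
t: 43.3
ee_pos: [0.5054, -0.1411, 0.1685]
tool_rot: [-3.14, -0.0, -3.14]
wrist_force: [-12.2, 0.1, 24.1]
grip_width: 0.0007
gripper_force: 11.6
t: 44.3
ee_pos: [0.5386, -0.1072, 0.1708]
tool_rot: [3.137, 0.003, 3.142]
wrist_force: [-2.3, 4.8, 12.5]
grip_width: 0.0006
gripper_force: 6.2
t: 44.8
ee_pos: [0.5387, -0.1072, 0.1696]
tool_rot: [3.137, 0.004, 3.142]
wrist_force: [-4.0, 6.3, 17.1]
grip_width: 0.0005
gripper_force: 8.8
t: 45.18
ee_pos: [0.5387, -0.1072, 0.1687]
tool_rot: [3.138, 0.004, 3.142]
wrist_force: [-6.3, 6.6, 20.1]
grip_width: 0.0005
gripper_force: 10.7
```

```bash
python3 -m handwheel '[[[0,0,0,0.001,0,0,0],[0,0,0,0.0018,0,0,0],[0,0,0,0.0018,0,0,0]]]'; python3 -m handwheel '[[[0,0,0,-0.006,0,0,0],[0,0,0,-0.014,0,0,0],[0,-0.0115,0,-0.014,0,0,0],[0,-0.0115,0,-0.008,0,0,0],[0,-0.0115,0,-0.004,0,0,0],[0,-0.0115,0,0.0,0,0,0],[0,-0.0115,0,0.0,0,0,0]]]'; python3 -m handwheel '[[[0,0,0,0.001,0,0,0],[0,0,0,0.002,0,0,0],[0,0,0,0.002,0,0,0]]]';  python3 -m handwheel '[[[0,0,0,0.001,0,0,0],[0,0,0,0.002,0,0,0],[0,0,0,0.002,0,0,0]]]'
```

```text
t: 45.55
ee_pos: [0.5388, -0.1072, 0.1678]
tool_rot: [3.138, 0.004, 3.142]
wrist_force: [-8.4, 8.1, 24.8]
grip_width: 0.0007
gripper_force: 12.6
t: 46.42
ee_pos: [0.5486, -0.1082, 0.1638]
tool_rot: [3.14, -0.001, -3.142]
wrist_force: [-7.1, 2.1, 13.3]
grip_width: 0.0002
gripper_force: 6.4
t: 46.8
ee_pos: [0.5486, -0.1082, 0.163]
tool_rot: [3.14, -0.001, -3.141]
wrist_force: [-8.6, 2.4, 16.5]
grip_width: 0.0004
gripper_force: 8.4
t: 47.18
ee_pos: [0.5487, -0.1082, 0.1621]
tool_rot: [3.14, -0.001, -3.141]
wrist_force: [-10.7, 3.3, 21.7]
grip_width: 0.0007
gripper_force: 10.6
```

The sleeve itself sank under this touch, so it was the brass. Its top reads .1638 at 13 N against about .171 on the rim at the four sides: a 7 mm difference, exactly the flange thickness. The stone is home and level, so I retract.

```bash
python3 -m handwheel '[[[0,0,0,-0.01,0,0,0],[0,0,0,-0.05,0,0,0],[0,0.03,0,-0.09,0,0,0],[0,0.08,0.03,-0.1,0,0,0],[0,0.13,0.08,-0.1,0,0,0],[0,0.15,0.12,-0.1,0,0,0],[0,0.15,0.12,-0.1,0,0,0],[0,0.15,0.12,-0.1,0,0,0]]]';python3 - <<'E'
from h import *
s=grab_frame("side")[:,:,::-1];t=grab_frame("top")[:,:,::-1]
cv2.imwrite("pics/n7.png",np.hstack([cv2.resize(s[140:180,265:315],(400,320)),cv2.resize(t[193:263,311:381],(320,320))]))
E
```

```text
t: 48.18
ee_pos: [0.3991, 0.0114, 0.2577]
tool_rot: [3.14, 0.001, -3.141]
wrist_force: [0.3, 0.6, -0.4]
grip_width: 0.0003
gripper_force: 0.0
```

View pics/n7.png

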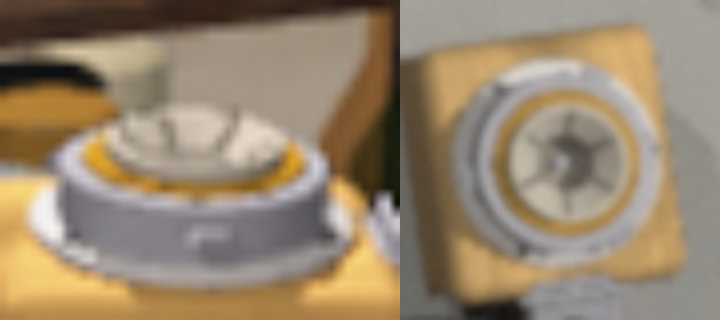

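The stone is centred and level, its flange on the brass (side view about (290,158)), and the arm is clear.

```bash
python3 -c "from rig import sign_off; print(sign_off())"
```

```text
the job is handed in; nothing more can be done
None
```

The ring stone is home in the brass sleeve, flange up and level by touch on all four sides. I pressed it round with at most about 25 N, let it go, and handed the job in at about 48 s with the arm clear.

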